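Weigh out a cheese order

TASK

A slab of yellow cheese already lies on the market scale. Move yellow portions from the wooden board onto its pan, one at a time, standing upright and directly on the pan beside the slab, until the black pointer comes to rest in the green part of the dial, and only then press the blue label button and let it go. Never lean on the pan so hard that the pointer runs far past the end of the red part, leave the slab on the pan, and leave the blue-veined portions and the spare yellow ones standing on the board.

Things in the scene. Friction and masses are not known exactly. Their poses are not given: they have to be found in the camera images.
- needle (a joint): the scale's black pointer, rad: 0 = no load, growing clockwise seen from above in proportion to the load on the pan, about 0.0075 rad per gram. The dial's green sector runs from 3.285 to 3.84 rad; the red sector beyond it reaches 4.8 rad; the travel ends at 6.0 rad
- needle_tip (a point): free end of the black pointer, 56 mm from the centre of the flat white dial (130 mm across, facing up, on the raised back part of the scale). At 0 rad the pointer points along the scale's -x; at pi/2 along the scale's +y; at pi along +x
- scale: white market scale. Origin: on the table under the centre of its pan. In its frame the pan lies at x -90..90, y -120..120 mm; the console behind it covers x 100..250, y -125..125 mm with its top 85 mm above the table; the dial centre is at x 175, y 35 mm and the label button at x 175, y -85 mm
- pan_centre (a point): centre of the upper face of the scale's steel pan, 180 (scale x) x 240 (scale y) mm with a rim 6 mm high; its axes are the scale's. The pan hangs on a spring: 85 mm above the table unloaded, it sinks 2 mm per 100 g (0.49 N per mm), well damped, settling within a second
- slab: the big yellow cheese slab already lying on the half of the pan next to the dial (scale +x half), 56 (x) x 110 (y) x 48 mm high, 258 to 345 g; origin: centre of its underside
- label_button (a joint): travel of the blue label button, m: 0 = released, 0.006 = fully down, takes about 5 N; springs back. Counted as pressed past 0.004
- label_button_top (a point): centre of the top face of the round blue label button (28 mm across) on the scale's console beside the dial; pressed straight down
- board: wooden board 260 (x) x 250 (y) x 20 mm thick, lying fixed on the table; origin: centre of its underside; its top is 20 mm above the table
- yellow1: yellow cheese portion with a brown rind on one side, 34 (x) x 42 (y) x 42 mm high, 54 to 66 g, standing on the board; origin: centre of its underside, z up; rind on its +y face. Easily gripped across x; at least 25 mm free on both x sides
- yellow2: yellow cheese portion with a brown rind on one side, 34 (x) x 42 (y) x 42 mm high, 54 to 66 g, standing on the board; origin: centre of its underside, z up; rind on its +y face. Easily gripped across x; at least 25 mm free on both x sides
- yellow3: yellow cheese portion with a brown rind on one side, 34 (x) x 42 (y) x 42 mm high, 54 to 66 g, standing on the board; origin: centre of its underside, z up; rind on its +y face. Easily gripped across x; at least 25 mm free on both x sides
- yellow4: yellow cheese portion with a brown rind on one side, 34 (x) x 42 (y) x 42 mm high, 54 to 66 g, standing on the board; origin: centre of its underside, z up; rind on its +y face. Easily gripped across x; at least 25 mm free on both x sides
- yellow5: yellow cheese portion with a brown rind on one side, 34 (x) x 42 (y) x 42 mm high, 54 to 66 g, standing on the board; origin: centre of its underside, z up; rind on its +y face. Easily gripped across x; at least 25 mm free on both x sides
- blue1: portion of pale blue-veined cheese, same size as the yellow ones (34 x 42 x 42 mm), standing among them on the board; not to be used; origin: centre of its underside
- blue2: portion of pale blue-veined cheese, same size as the yellow ones (34 x 42 x 42 mm), standing among them on the board; not to be used; origin: centre of its underside
There are look-alikes about, which are no part of the job. What is shaped like the yellow5 but turquoise is not meant.

How it is judged:
On the way, in this order (a step that is already met when the one before it is completed fails the run):
1. one portion is added: the pan has sunk by the weight of one, the pointer is still short of the green, and the fingers touch nothing (distance of pan_centre from where it was at the start of the episode between 0.0008 and 0.0017 m and value of joint needle below 3.24 rad and contact force between the fingers and anything else below 0.1 N), for 0.1 s.
2. the pointer rests in the green, with the fingers touching nothing (value of joint needle between 3.24 and 3.885 rad and contact force between the fingers and anything else below 0.1 N), for 0.4 s.
3. the label button is pressed with the pointer in the green (value of joint needle between 3.24 and 3.885 rad and value of joint label_button above 0.004 m).
At the end, for the whole second after the job is handed in: The pointer rests in the green (3.24 to 3.885 rad); the button is released; the slab and the added yellow portions stand flat (within 0.15 rad) directly on the pan, their centres inside its rim; all other yellow portions and both blue-veined ones stand on the board (value of joint needle between 3.24 and 3.885 rad and velocity of joint needle between -0.1 and 0.1 rad/s and value of joint label_button below 0.002 m and x of slab in the frame of pan_centre between -0.088 and 0.088 m and y of slab in the frame of pan_centre between -0.118 and 0.118 m and z of slab in the frame of pan_centre between -0.006 and 0.012 m and angle between each of slab, blue1, blue2's own z axis and vertical below 0.15 rad and ((x of yellow1 in the frame of pan_centre between -0.088 and 0.088 m and y of yellow1 in the frame of pan_centre between -0.118 and 0.118 m and z of yellow1 in the frame of pan_centre between -0.006 and 0.012 m and angle between yellow1's own z axis and vertical below 0.15 rad) or (x of yellow1 in the frame of board between -0.13 and 0.13 m and y of yellow1 in the frame of board between -0.125 and 0.125 m and z of yellow1 in the frame of board between 0.012 and 0.028 m and angle between yellow1's own z axis and vertical below 0.15 rad)) and ((x of yellow2 in the frame of pan_centre between -0.088 and 0.088 m and y of yellow2 in the frame of pan_centre between -0.118 and 0.118 m and z of yellow2 in the frame of pan_centre between -0.006 and 0.012 m and angle between yellow2's own z axis and vertical below 0.15 rad) or (x of yellow2 in the frame of board between -0.13 and 0.13 m and y of yellow2 in the frame of board between -0.125 and 0.125 m and z of yellow2 in the frame of board between 0.012 and 0.028 m and angle between yellow2's own z axis and vertical below 0.15 rad)) and ((x of yellow3 in the frame of pan_centre between -0.088 and 0.088 m and y of yellow3 in the frame of pan_centre between -0.118 and 0.118 m and z of yellow3 in the frame of pan_centre between -0.006 and 0.012 m and angle between yellow3's own z axis and vertical below 0.15 rad) or (x of yellow3 in the frame of board between -0.13 and 0.13 m and y of yellow3 in the frame of board between -0.125 and 0.125 m and z of yellow3 in the frame of board between 0.012 and 0.028 m and angle between yellow3's own z axis and vertical below 0.15 rad)) and ((x of yellow4 in the frame of pan_centre between -0.088 and 0.088 m and y of yellow4 in the frame of pan_centre between -0.118 and 0.118 m and z of yellow4 in the frame of pan_centre between -0.006 and 0.012 m and angle between yellow4's own z axis and vertical below 0.15 rad) or (x of yellow4 in the frame of board between -0.13 and 0.13 m and y of yellow4 in the frame of board between -0.125 and 0.125 m and z of yellow4 in the frame of board between 0.012 and 0.028 m and angle between yellow4's own z axis and vertical below 0.15 rad)) and ((x of yellow5 in the frame of pan_centre between -0.088 and 0.088 m and y of yellow5 in the frame of pan_centre between -0.118 and 0.118 m and z of yellow5 in the frame of pan_centre between -0.006 and 0.012 m and angle between yellow5's own z axis and vertical below 0.15 rad) or (x of yellow5 in the frame of board between -0.13 and 0.13 m and y of yellow5 in the frame of board between -0.125 and 0.125 m and z of yellow5 in the frame of board between 0.012 and 0.028 m and angle between yellow5's own z axis and vertical below 0.15 rad)) and x of blue1 in the frame of board between -0.13 and 0.13 m and y of blue1 in the frame of board between -0.125 and 0.125 m and z of blue1 in the frame of board between 0.012 and 0.028 m and x of blue2 in the frame of board between -0.13 and 0.13 m and y of blue2 in the frame of board between -0.125 and 0.125 m and z of blue2 in the frame of board between 0.012 and 0.028 m); the robot touches nothing.
It fails at once if the label button is pressed while the pointer is outside the green (value of joint label_button above 0.004 m and not (value of joint needle between 3.24 and 3.885 rad)).
It fails at once if the pan is leaned on until the pointer runs far past the red (5.6 rad) (value of joint needle above 5.6 rad).
It fails at once if a blue-veined portion is moved more than 30 mm (distance of any of blue1, blue2 from where it was at the start of the episode above 0.03 m).
It also fails if it takes over 72 s, if anything falls off the work surface, if the arm or the gripper's body presses on something with over 40 N, if the wrist force passes 120 N, or if a joint passes its speed limit or range.

ROBOT

A 7-joint arm with a two-finger parallel gripper is mounted at the origin on the work surface. World frame = base frame: x ahead of the robot, y to its left, z up, the work surface at z = 0. Lengths are in m, angles in rad, forces in N, time in s.
With the tool pointing down it reaches from about 0.4 to 0.875 m from the base axis. Payload 4.4 kg.
Tool frame: the origin (TCP) lies midway between the tips of the shut fingers; the grasp point (between the pads) lies 19 mm behind it; z points along the fingers, y is the line along which they close (so a half turn about z gives the same grasp; the last joint's range is limited). The gripper opens to 85 mm and grips with 20 to 120 N. Pads are 22 mm wide; open, the fingers measure 114 mm over their backs; the gripper's body (76 mm by 85 mm) begins 54 mm behind the grasp point. The pads swing forward as they close: fully open they stand 13 mm farther back than shut.
Start: joints at [-1.201, 0.628, 0.038, 1.517, -0.027, 0.996, -0.02], TCP at [0.274, 0.589, 0.231] pointing down, gripper open.
Joint ranges: [-3.06, 3.06], [-0.37, 2.12], [-1.25, 1.32], [0.18, 2.47], [-1.1, 4.24], [0.23, 1.98], [-2.94, 2.94]. Speed limits (rad/s): [2.57, 2.57, 3.14, 3.14, 3.14, 3.14, 3.14].

INTERFACE

Orientations are given as a unit quaternion [x, y, z, w].
In Python, from workcell import env gives the robot as it stands.
- The arm moves only by the shell command python3 -m pendant 'ROWS' [FORCE]. ROWS is JSON, a list of rows, each a list of 3 entries, a list of its own where there are three numbers: the shift along the tool's x, y, z in mm, then the turn, a rotation vector about the tool's x, y, z in rad, then the closure in counts, from 0 (fully open) to 255 (shut). A call has 1 to 20 rows; each row shifts and turns the commanded pose from where the row before left it, along the tool's axes as they then stand; what a row does not reach is not made up. A row lasts 1/8 s, in which the tool goes at most 62.5 mm and 10.7 degrees, less where a joint would pass 70% of its speed; a pose out of reach is approached as far as the arm can. A call with a gripper value outside its range is refused whole. The fingers move at their own pace and stop on an object; FORCE is the grip in N (left out, the last holds). Time passes only in rows, so rows that do not move let the fingers close. It gives the time, the measured TCP pose, the force, the opening and the grip force at its end, in the units of the state.
- env.sense(): the state, without advancing time (a new reading comes with each control period).
- env.grab_frame(name): name is "scene" or "top" or "wrist"; returns (picture, depth): 480x640x3 uint8, red, green, blue; 480x640 float32, m along the optical axis (not along the pixel's ray), 0 where there is no reading.
- env.camera_model(name): a dict with "intrinsics" (3x3 intrinsics, pixels), "k1" (the pictures are not rectified: a ray, as slopes to the right and down, at radius r is drawn at 1 + k1 r^2 times it, then the intrinsics apply), "R" (3x3) and "t" (3): a world point X has camera coordinates R X + t; the wrist camera has in their place "tool_from_camera" (4x4, takes a point from camera to tool coordinates, whose origin is the TCP and whose axes are the flange's). Camera axes: x right, y down, z forward; pixel columns grow to the right and rows downward; lengths in m; the calibration is good to about 2 mm. A picture is of the moment at which its call begins: read the wrist's pose just before it. camera_model takes no time and is no camera call.
- env.sign_off(): hands the job in; it is judged then, once.
The state is a dict: "time": time; "joint_positions": joint angles; "qvel": joint speeds; "joint_efforts": joint torques, N m; "tool_pos": TCP position; "ee_rot": TCP orientation; "ft_force": force on the tool from outside, world axes, zero at the start; "moment": the same for the moment, N m; "grip_width": finger opening in m; "grasp_force": force on a finger pad.
Only numpy, scipy, OpenCV 4.12 (cv2) and the standard library are available. Lean on these libraries where they do the work, as an engineer would, in place of code of your own. Each camera call takes 0.05 s, during which the arm holds its last target. There are 200 camera calls.

## Working session

There is one attempt and no reset: what is moved stays moved. The work goes in short steps, Python scripts to look and compute and a shell command to move; the robot and the scene stay as the last step left them, time stands still between calls to the robot, and variables do not carry over. Pictures are saved under pics/ and viewed, at most 10 in all, crops included, and the job is handed in when it is done.

```bash
mkdir -p pics; cat > h.py <<'E'
import numpy as np, cv2
from workcell import env
def shot(n):
    s=env.sense(); im,d=env.grab_frame(n); return s,im,d
def world(n,u,v,z,s=None):
    """pixels + depth -> world"""
    c=env.camera_model(n);K=np.array(c["intrinsics"]);k=c["k1"]
    p=cv2.undistortPoints(np.array([[[u,v]]],float),K,np.array([k,0,0,0,0.]))[0,0]
    X=np.array([p[0]*z,p[1]*z,z])
    return np.array(c["R"]).T@(X-np.array(c["t"]))
def onplane(n,u,v,h):
    a=world(n,u,v,0.);b=world(n,u,v,1.)
    return a+(b-a)*(h-a[2])/(b[2]-a[2])
E
python3 - <<'E'
from h import *
s=env.sense();print(s)
for n in("top","scene"):
    _,im,d=shot(n);cv2.imwrite(f"pics/{n}0.png",im[...,::-1]);np.save(n+".npy",d)
    c=env.camera_model(n);print(n,c["intrinsics"],c["k1"],-np.array(c["R"]).T@c["t"])
E
```

```text
{'time': 0.0, 'joint_positions': array([-1.20082197,  0.62930735,  0.03844858,  1.51836477, -0.02700949,
        0.99627053, -0.01998342]), 'qvel': array([-0.00036573,  0.0015516 ,  0.00058086, -0.00186158, -0.00042778,
       -0.00010096, -0.00074132]), 'joint_efforts': array([-9.99206786e-04, -5.63391244e+01,  1.22603405e+00, -1.93443096e+01,
        1.10029976e-02,  1.04491721e-02, -6.17382028e-06]), 'tool_pos': array([0.27409004, 0.58871247, 0.23041535]), 'ee_rot': array([ 2.16164154e-01,  9.76356605e-01, -8.96185331e-04, -1.89280693e-04]), 'ft_force': array([-0.06695339, -1.24827948,  0.01208426]), 'moment': array([-0.01986875,  0.05846592, -0.02570383]), 'grasp_force': 0.0, 'grip_width': 0.08543713068223642}
top [[517.69344109   0.         315.25373631]
 [  0.         517.69344109 247.44280358]
 [  0.           0.           1.        ]] 0.03281196707333362 [ 0.40982427 -0.06065618  1.05060984]
scene [[494.24982094   0.         309.3114595 ]
 [  0.         494.24982094 230.0848298 ]
 [  0.           0.           1.        ]] -0.1020494624037107 [0.97642961 0.16467128 0.89947672]
```

View pics/top0.png

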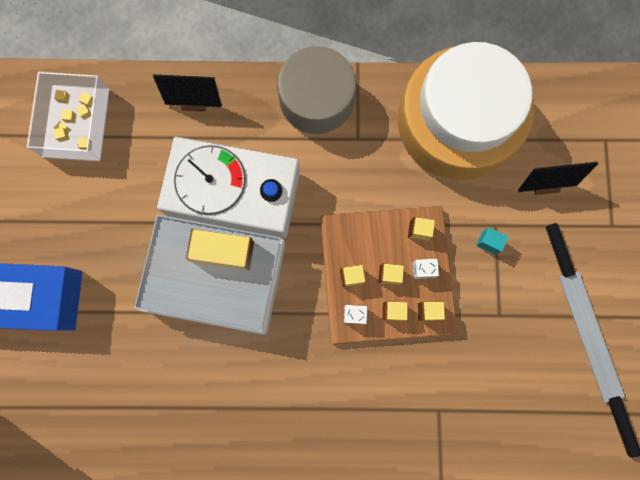

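View pics/scene0.png

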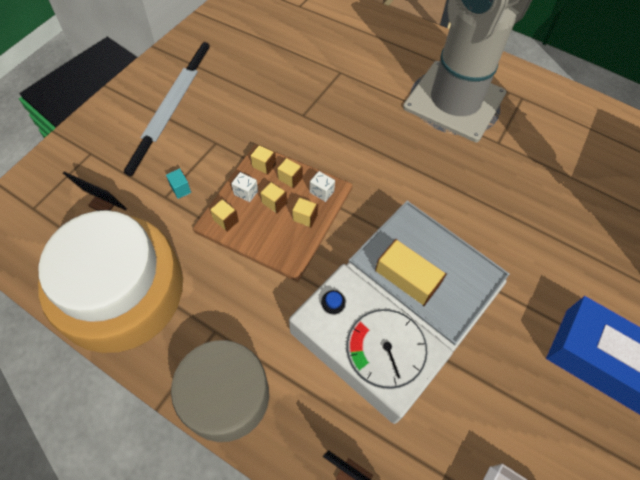

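The top view shows yellow on the board at (423,228), (353,275), (392,273), (396,311) and (433,311). The look-alikes are blue-veined at (426,268) and (355,314), turquoise off the board at (492,240), and small cubes in a box at (68,115). The slab is at (220,249), the dial at (209,179) and the button at (270,189).

```bash
cat > meas.py <<'E'
from h import *
def cloud(n,d):
    c=env.camera_model(n);K=np.array(c["intrinsics"])
    v,u=np.mgrid[0:480,0:640];p=cv2.undistortPoints(np.stack([u,v],-1).reshape(-1,1,2).astype(float),K,np.array([c["k1"],0,0,0,0.])).reshape(480,640,2)
    X=np.dstack([p*d[...,None],d]);return (X-np.array(c["t"]))@np.array(c["R"])
def rect(m,W):
    P=(W[m][:,:2]*1000).astype(np.float32);(c,s,a)=cv2.minAreaRect(P);return P.mean(0).round(1),np.round(c,1),np.round(s,1),round(a,1),np.median(W[m][:,2]*1000).round(1),len(P)
def needle(im,W,S):
    """S=(origin xy m, yaw) of scale"""
    o,y=S;R=np.array([[np.cos(y),-np.sin(y)],[np.sin(y),np.cos(y)]])
    L=(W[...,:2]-o)@R-np.array([.175,.035]);r=np.hypot(L[...,0],L[...,1])
    m=(r>.015)&(r<.05)&(im.max(2)<70)
    a=np.arctan2(L[m][:,1].mean(),L[m][:,0].mean());return (np.pi-a)%(2*np.pi),m.sum()
E
python3 - <<'E'
from meas import *
_,im,d=shot("top");W=cloud("top",d)
hsv=cv2.cvtColor(im,cv2.COLOR_RGB2HSV)
z=W[...,2]
def comps(m,lab,mn):
    n,l,st,_=cv2.connectedComponentsWithStats(m.astype(np.uint8))
    for i in range(1,n):
        if st[i,4]>mn: print(lab,(st[i,:2]+st[i,2:4]//2),*rect(l==i,W))
b=np.zeros((480,640),bool);b[205:350,315:465]=1
comps(b&(abs(z-.062)<.006),"portion",80)
comps(b&(abs(z-.02)<.006),"board",2000)
s=np.zeros((480,640),bool);s[130:340,130:305]=1
comps(s&(abs(z-.128)<.008),"slab",300)
comps(s&(abs(z-.080)<.012),"panconsole",1000)
blue=s&(hsv[...,0]>105)&(hsv[...,0]<130)&(hsv[...,1]>150)
comps(blue&(z>.08),"btn",30)
for u,v in((209,179),(190,160),(270,189),(230,290),(283,230)):print(u,v,W[v,u]*1000)
E
```

```text
portion [423 227] [ 609.3 -263.1] [ 609.4 -263.6] [42.5 34.6] 80.8 62.8 387
portion [427 268] [ 529.6 -269.8] [ 530.2 -270. ] [34.1 42.3] 3.1 62.7 395
portion [392 273] [ 519.1 -202.8] [ 519.2 -203.1] [42.7 34.1] 84.8 62.7 397
portion [353 275] [ 514.6 -128.2] [ 514.9 -128.1] [34.4 42.2] 9.3 62.7 393
portion [396 310] [ 447.6 -209.3] [ 447.9 -209.5] [42.6 34.1] 88.8 62.7 412
portion [433 311] [ 448.4 -278.3] [ 448.5 -278.9] [32.1 43.1] 0.7 62.6 409
portion [356 314] [ 440.1 -133. ] [ 440.2 -133. ] [41.8 33.9] 85.8 62.8 398
board [389 275] [ 523.5 -195.3] [ 523.2 -200.5] [260.3 249.7] 5.0 20.8 12822
slab [218 248] [553.7 118.3] [554.5 119.1] [112.4  56. ] 82.4 128.1 1907
panconsole [228 185] [682.4 113.5] [687.4 113.9] [251.4 151.6] 79.9 87.0 8802
panconsole [207 273] [505.3 149.6] [515.4 145.1] [242.  180.1] 79.9 80.4 10280
btn [271 189] [670.2  29.7] [547.5  -5.8] [295.   28.5] 16.2 107.3 199
209 179 [690.81240373 147.27298893  99.11787428]
190 160 [731.0153561  187.38951785  89.69256838]
270 189 [669.66631155  30.10758653 109.09970264]
230 290 [482.01058606 103.31519887  79.32277621]
283 230 [596.42051981   5.91383168  84.54569723]
```

```bash
cat > go.py <<'E'
import sys
from h import *
from scipy.spatial.transform import Rotation as Ro
# go.py x y z theta(deg of tool y): shift in tool axes (mm) and turn left (rotvec)
x,y,z,th=map(float,sys.argv[1:5]);s=env.sense();R=Ro.from_quat(s["ee_rot"])
t=np.radians(th);T=Ro.from_matrix(np.array([[-np.sin(t),np.cos(t),0],[np.cos(t),np.sin(t),0],[0,0,-1]]).T)
d=np.array([x,y,z])-s["tool_pos"]*1000
print("shift now-axes",R.inv().apply(d).round(1),"turn",(R.inv()*T).as_rotvec().round(3),"shift after turn",T.inv().apply(d).round(1),"t",round(s["time"],2),"w",s["grip_width"].round(4))
E
python3 - <<'E'
from meas import *
_,im,d=shot("top");W=cloud("top",d)
S=(np.array([.5154,.1451]),np.radians(-10.2));print(needle(im,W,S))
print(W[265:330,0:80,2].max(),W[60:110,150:225,2].max())
cv2.imwrite("pics/crop.png",cv2.resize(im[205:350,315:465],None,fx=4,fy=4,interpolation=3)[...,::-1])
E
python3 go.py 514.9 -128.1 150 9.3
```

```text
(np.float64(2.1079377652341815), np.int64(20))
1.0506098446045296 1.0506098446045296Traceback (most recent call last):
  File "go.py", line 8, in <module>
    print("shift now-axes",R.inv().apply(d).round(1),"turn",(R.inv()*T).as_rotvec().round(3),"shift after turn",T.inv().apply(d).round(1),"t",round(s["time"],2),"w",s["grip_width"].round(4))
                                                                                                                                                                     ^^^^^^^^^^^^^^^^^^^^^
AttributeError: 'float' object has no attribute 'round'
```

View pics/crop.png

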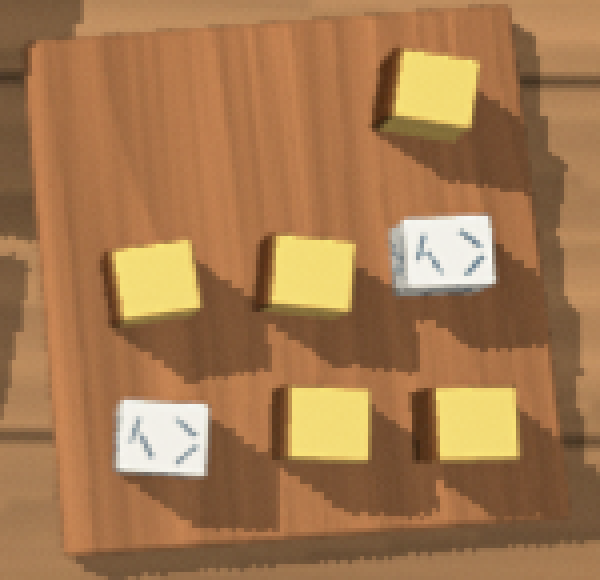

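The crop shows five yellow portions with brown rind and two white blue-veined ones. My first choice is the yellow one at crop (155,280), which is top (353,275). The needle reads about 2.1 rad, so I expect to need three portions.

```bash
sed -i 's/s\["grip_width"\].round(4)/round(s["grip_width"],4)/' go.py
python3 -m pendant '[[[-37.2,-39.1,0],[0,0,0],110],[[-37.2,-39.1,0],[0,0,0],110],[[-37.2,-39.1,0],[0,0,0],110],[[-37.2,-39.1,0],[0,0,0],110],[[-37.2,-39.1,0],[0,0,0],110],[[-37.2,-39.1,0],[0,0,0],110],[[-37.2,-39.1,0],[0,0,0],110],[[-37.2,-39.1,0],[0,0,0],110],[[-37.2,-39.1,0],[0,0,0],110],[[-37.2,-39.1,0],[0,0,0],110],[[-37.2,-39.1,0],[0,0,0],110],[[-37.2,-39.1,0],[0,0,0],110],[[-37.2,-39.1,0],[0,0,0],110],[[-37.2,-39.1,0],[0,0,0],110],[[0,0,0],[0,0,0.162],110],[[0,0,0],[0,0,0.162],110],[[0,0,0],[0,0,0.162],110],[[0,0,0],[0,0,0.162],110],[[0,0,0],[0,0,0.162],110],[[0,0,0],[0,0,0.162],110]]' 20
python3 go.py 514.9 -128.1 120 9.3
```

```text
time: 2.7
tool_pos: [0.5153, -0.1267, 0.2312]
ee_rot: [0.649, 0.761, -0.0, -0.0]
ft_force: [-1.1, -0.2, -0.3]
grip_width: 0.0486
grasp_force: 0.0
shift now-axes [ -1.3  -0.6 111.2] turn [-0.    -0.    -0.005] shift after turn [ -1.3  -0.6 111.2] t 2.7 w 0.0486
```

```bash
python3 -m pendant '[[[-1.3,-0.6,50],[0,0,0],110],[[0,0,50],[0,0,0],110],[[0,0,40],[0,0,0],110],[[0,0,30],[0,0,0],110],[[0,0,20],[0,0,0],110],[[0,0,14],[0,0,0],110],[[0,0,0],[0,0,0],110]]' 25
python3 -m pendant '[[[0,0,0],[0,0,0],200],[[0,0,0],[0,0,0],200],[[0,0,0],[0,0,0],200],[[0,0,0],[0,0,0],200]]' 25
```

```text
time: 3.58
tool_pos: [0.5145, -0.1281, 0.0266]
ee_rot: [0.647, 0.762, -0.0, -0.001]
ft_force: [-0.2, 0.3, 0.6]
grip_width: 0.0487
grasp_force: 0.0
time: 4.08
tool_pos: [0.5154, -0.1282, 0.0279]
ee_rot: [0.647, 0.762, 0.0, 0.0]
ft_force: [-0.4, 0.3, 5.2]
grip_width: 0.0334
grasp_force: 26.6
```

```bash
python3 -m pendant '[[[0,0,-20],[0,0,0],200],[[0,0,-50],[0,0,0],200],[[0,0,-55],[0,0,0],200],[[0,0,-15],[0,0,0.17],200],[[0,0,0],[0,0,0.17],200],[[0,0,0],[0,0,0],200]]' 25
python3 go.py 483.2 203.7 110 -10.2
```

```text
time: 4.82
tool_pos: [0.5149, -0.1279, 0.1674]
ee_rot: [0.766, 0.643, -0.0, 0.0]
ft_force: [0.3, 0.0, -0.5]
grip_width: 0.0336
grasp_force: 26.0
shift now-axes [321.1 -88.9  57.3] turn [-0.     0.     0.003] shift after turn [320.8 -89.9  57.4] t 4.83 w 0.0336
```

```bash
python3 -m pendant '[[[26,-7,0],[0,0,0],200],[[46,-12.7,0],[0,0,0],200],[[50,-14,0],[0,0,0],200],[[50,-14,0],[0,0,0],200],[[50,-14,0],[0,0,0],200],[[50,-14,0],[0,0,0],200],[[30,-9,0],[0,0,0],200],[[19,-5,0],[0,0,0],200],[[0,0,30],[0,0,0],200],[[0,0,27],[0,0,0],200],[[0,0,0],[0,0,0],200],[[0,0,0],[0,0,0],200]]' 25
python3 go.py 483.2 203.7 86.5 -10.2
```

```text
time: 6.32
tool_pos: [0.484, 0.2029, 0.1109]
ee_rot: [0.767, 0.642, 0.0, 0.0]
ft_force: [0.1, 0.5, 0.6]
grip_width: 0.0334
grasp_force: 26.0
shift now-axes [ 0.6 -0.9 24.4] turn [ 0.001 -0.     0.   ] shift after turn [ 0.6 -0.9 24.4] t 6.33 w 0.0334
```

```bash
python3 -m pendant '[[[0.6,-0.9,10],[0,0,0],200],[[0,0,8],[0,0,0],200],[[0,0,4],[0,0,0],200],[[0,0,1.5],[0,0,0],200],[[0,0,0],[0,0,0],200],[[0,0,0],[0,0,0],200]]' 25
python3 - <<'E'
from meas import *
_,im,d=shot("top");W=cloud("top",d)
print(needle(im,W,(np.array([.5154,.1451]),np.radians(-10.2))))
_,im,d=shot("scene");W=cloud("scene",d)
print(needle(im,W,(np.array([.5154,.1451]),np.radians(-10.2))))
E
```

```text
time: 7.08
tool_pos: [0.4826, 0.2044, 0.0869]
ee_rot: [0.767, 0.642, 0.0, 0.0]
ft_force: [0.1, 0.6, -1.0]
grip_width: 0.034
grasp_force: 26.1
(np.float64(2.239307994184825), np.int64(25))
(np.float64(2.2091368614630706), np.int64(38))
```

```bash
python3 -m pendant '[[[0,0,1],[0,0,0],200],[[0,0,0],[0,0,0],200],[[0,0,0],[0,0,0],110],[[0,0,0],[0,0,0],110],[[0,0,0],[0,0,0],105],[[0,0,0],[0,0,0],105],[[0,0,-12],[0,0,0],105],[[0,0,-30],[0,0,0],105],[[0,0,-50],[0,0,0],105],[[0,0,0],[0,0,0],105],[[0,0,0],[0,0,0],105]]' 25
python3 - <<'E'
from meas import *
_,im,d=shot("top");W=cloud("top",d)
print(needle(im,W,(np.array([.5154,.1451]),np.radians(-10.2))))
cv2.imwrite("pics/top1.png",cv2.resize(im[130:340,130:460],None,fx=2.4,fy=2.4)[...,::-1])
E
python3 go.py 519.2 -203.1 170 -5.2
```

```text
time: 8.55
tool_pos: [0.4821, 0.2045, 0.178]
ee_rot: [0.767, 0.642, 0.0, -0.0]
ft_force: [-0.6, 0.4, -1.1]
grip_width: 0.0501
grasp_force: 0.0
(np.float64(2.56105287026043), np.int64(23))
shift now-axes [-394.5  108.6    7.4] turn [-0.001  0.    -0.086] shift after turn [-402.4   74.3    7.4] t 8.6 w 0.0505
```

View pics/top1.png

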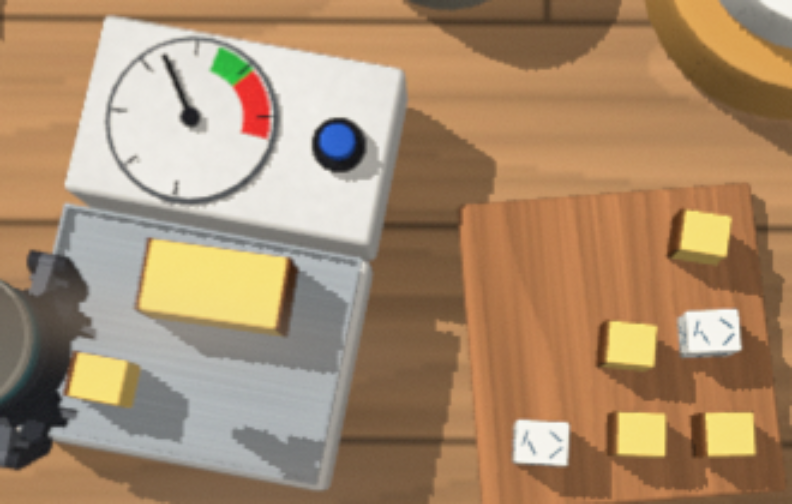

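The portion stands on the pan at crop (103,380) and the pointer reads 2.56 rad, still short of green. Next is the yellow portion at top (392,273).

```bash
python3 -m pendant '[[[0,0,0],[0,0,-0.086],105],[[-26,5,0],[0,0,0],112],[[-50,9,0],[0,0,0],112],[[-55,10,0],[0,0,0],112],[[-55,10,0],[0,0,0],112],[[-55,10,0],[0,0,0],112],[[-55,10,0],[0,0,0],112],[[-55,10,0],[0,0,0],112],[[-32,6.5,0],[0,0,0],112],[[-19,4,0],[0,0,0],112],[[0,0,40],[0,0,0],112],[[0,0,40],[0,0,0],112],[[0,0,0],[0,0,0],112]]' 25
python3 go.py 519.2 -203.1 29 -5.2
```

```text
time: 10.22
tool_pos: [0.5176, -0.2005, 0.0948]
ee_rot: [0.738, 0.675, -0.001, -0.004]
ft_force: [0.3, -0.4, -0.5]
grip_width: 0.0482
grasp_force: 0.0
shift now-axes [-2.6  2.3 65.8] turn [-0.007 -0.003  0.001] shift after turn [-2.4  1.8 65.8] t 10.22 w 0.0482
```

```bash
python3 -m pendant '[[[0,0,0],[0,0,0],112]]'; python3 go.py 519.2 -203.1 29 -5.2
```

```text
time: 10.35
tool_pos: [0.5206, -0.2026, 0.0985]
ee_rot: [0.738, 0.674, 0.0, 0.0]
ft_force: [-0.5, 1.1, 0.4]
grip_width: 0.0479
grasp_force: 0.0
shift now-axes [-0.7 -1.4 69.5] turn [0. 0. 0.] shift after turn [-0.7 -1.4 69.5] t 10.35 w 0.0479
```

```bash
python3 -m pendant '[[[-0.7,-1,30],[0,0,0],112],[[0,0,25],[0,0,0],112],[[0,0,14],[0,0,0],112],[[0,0,0],[0,0,0],112],[[0,0,0],[0,0,0],200],[[0,0,0],[0,0,0],200],[[0,0,0],[0,0,0],200],[[0,0,0],[0,0,0],200]]' 25
python3 -m pendant '[[[0,0,-20],[0,0,0],200],[[0,0,-50],[0,0,0],200],[[0,0,-55],[0,0,0],200],[[0,0,-13],[0,0,0.087],200],[[0,0,0],[0,0,0],200],[[0,0,0],[0,0,0],200]]' 25
python3 go.py 474.1 152.5 110 -10.2
```

```text
time: 11.35
tool_pos: [0.5199, -0.2038, 0.03]
ee_rot: [0.739, 0.674, 0.001, 0.001]
ft_force: [0.1, -0.6, 6.2]
grip_width: 0.0335
grasp_force: 26.2
time: 12.1
tool_pos: [0.5184, -0.2028, 0.1659]
ee_rot: [0.767, 0.642, -0.0, -0.001]
ft_force: [-0.2, 0.3, -0.3]
grip_width: 0.0335
grasp_force: 25.4
shift now-axes [ 342.  -105.9   56.3] turn [-0.002 -0.     0.002] shift after turn [ 341.9 -106.5   55.9] t 12.1 w 0.0335
```

```bash
python3 -m pendant '[[[26,-8,0],[0,0,0],200],[[48,-15,0],[0,0,0],200],[[54,-16.7,0],[0,0,0],200],[[54,-16.7,0],[0,0,0],200],[[54,-16.7,0],[0,0,0],200],[[54,-16.7,0],[0,0,0],200],[[34,-10.5,0],[0,0,0],200],[[18,-5.6,0],[0,0,0],200],[[0,0,30],[0,0,0],200],[[0,0,25],[0,0,0],200],[[0,0,0],[0,0,0],200],[[0,0,0],[0,0,0],200]]' 25
python3 go.py 474.1 152.5 88 -10.2
```

```text
time: 13.6
tool_pos: [0.4755, 0.1516, 0.1118]
ee_rot: [0.767, 0.641, -0.0, 0.0]
ft_force: [0.2, -0.3, -0.5]
grip_width: 0.0335
grasp_force: 25.3
shift now-axes [ 0.6 -1.6 23.8] turn [-0.  0. -0.] shift after turn [ 0.6 -1.6 23.8] t 13.6 w 0.0335
```

```bash
python3 -m pendant '[[[0.6,-1,10],[0,0,0],200],[[0,0,8],[0,0,0],200],[[0,0,4],[0,0,0],200],[[0,0,1.5],[0,0,0],200],[[0,0,0],[0,0,0],200],[[0,0,0],[0,0,0],200]]' 25
python3 - <<'E'
from meas import *
S=(np.array([.5154,.1451]),np.radians(-10.2))
for n in("top","scene"):
    _,im,d=shot(n);print(needle(im,cloud(n,d),S))
E
```

```text
time: 14.35
tool_pos: [0.4747, 0.1527, 0.0885]
ee_rot: [0.767, 0.641, 0.0, 0.0]
ft_force: [-0.5, 0.1, -0.4]
grip_width: 0.0339
grasp_force: 25.4
(np.float64(2.5545575579000177), np.int64(24))
(np.float64(2.519307557145533), np.int64(36))
```

```bash
python3 -m pendant '[[[0,0,1],[0,0,0],200],[[0,0,0.8],[0,0,0],200],[[0,0,0],[0,0,0],200],[[0,0,0],[0,0,0],200]]' 25
python3 - <<'E'
from meas import *
S=(np.array([.5154,.1451]),np.radians(-10.2))
for n in("top","scene"):
    _,im,d=shot(n);print(needle(im,cloud(n,d),S))
E
```

```text
time: 14.95
tool_pos: [0.4747, 0.1528, 0.0866]
ee_rot: [0.767, 0.641, 0.0, 0.0]
ft_force: [1.0, 0.6, -0.2]
grip_width: 0.0337
grasp_force: 25.4
(np.float64(3.1618607261001315), np.int64(26))
(np.float64(3.1408122427076015), np.int64(34))
```

```bash
python3 -m pendant '[[[0,0,0],[0,0,0],110],[[0,0,0],[0,0,0],110],[[0,0,0],[0,0,0],105],[[0,0,0],[0,0,0],105],[[0,0,-12],[0,0,0],105],[[0,0,-30],[0,0,0],105],[[0,0,-50],[0,0,0],105],[[0,0,0],[0,0,0],105],[[0,0,0],[0,0,0],105]]' 25
python3 - <<'E'
from meas import *
S=(np.array([.5154,.1451]),np.radians(-10.2))
for n in("top","scene"):
    _,im,d=shot(n);print(needle(im,cloud(n,d),S))
    if n=="scene": cv2.imwrite("pics/scene2.png",im[...,::-1])
E
python3 go.py 447.9 -209.5 170 -1.2
```

```text
time: 16.18
tool_pos: [0.4742, 0.153, 0.1788]
ee_rot: [0.767, 0.642, 0.0, -0.0]
ft_force: [-0.2, -0.6, -0.1]
grip_width: 0.05
grasp_force: 0.0
(np.float64(2.976748982734463), np.int64(31))
(np.float64(2.9450669580523945), np.int64(33))
shift now-axes [-361.1   38.7    8. ] turn [-0.002  0.001 -0.157] shift after turn [-362.7  -18.2    7.8] t 16.27 w 0.0501
```

View pics/scene2.png

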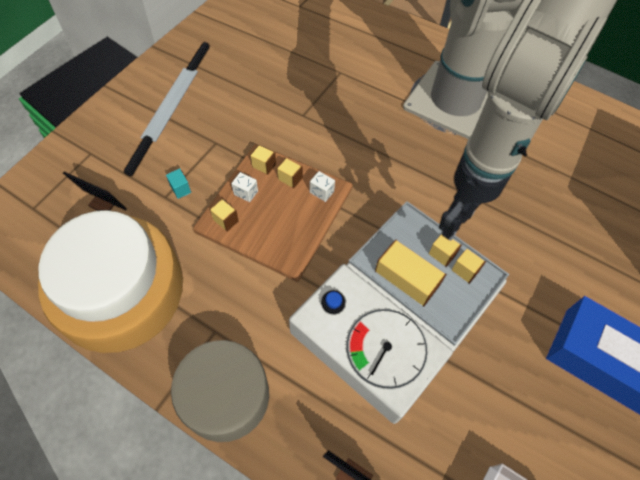

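Two portions stand on the pan at (445,248) and (468,264), and the pointer reads about 2.96 rad. One more should put it near 3.4, in green. Third is the yellow portion at top (396,311).

```bash
python3 -m pendant '[[[0,0,0],[0,0,-0.157],105],[[-26,-1.3,0],[0,0,0],112],[[-48,-2.4,0],[0,0,0],112],[[-55,-2.8,0],[0,0,0],112],[[-55,-2.8,0],[0,0,0],112],[[-55,-2.8,0],[0,0,0],112],[[-55,-2.8,0],[0,0,0],112],[[-45,-2,0],[0,0,0],112],[[-23.7,-1.3,0],[0,0,0],112],[[0,0,40],[0,0,0],112],[[0,0,35],[0,0,0],112],[[0,0,0],[0,0,0],112],[[0,0,0],[0,0,0],112]]' 25
python3 go.py 447.9 -209.5 29 -1.2
```

```text
time: 17.9
tool_pos: [0.4488, -0.2098, 0.1038]
ee_rot: [0.715, 0.7, -0.0, 0.0]
ft_force: [0.8, 1.0, 0.1]
grip_width: 0.0479
grasp_force: 0.0
shift now-axes [ 0.3 -0.9 74.8] turn [-0.  0. -0.] shift after turn [ 0.3 -0.9 74.8] t 17.9 w 0.0479
```

```bash
python3 -m pendant '[[[0,-0.6,30],[0,0,0],112],[[0,0,30],[0,0,0],112],[[0,0,14.5],[0,0,0],112],[[0,0,0],[0,0,0],112],[[0,0,0],[0,0,0],200],[[0,0,0],[0,0,0],200],[[0,0,0],[0,0,0],200],[[0,0,0],[0,0,0],200]]' 25
python3 -m pendant '[[[0,0,-20],[0,0,0],200],[[0,0,-50],[0,0,0],200],[[0,0,-55],[0,0,0],200],[[0,0,-13],[0,0,0.157],200],[[0,0,0],[0,0,0],200],[[0,0,0],[0,0,0],200]]' 25
python3 go.py 465 101.3 110 -10.2
```

```text
time: 18.9
tool_pos: [0.4488, -0.2099, 0.03]
ee_rot: [0.715, 0.7, 0.0, 0.001]
ft_force: [-0.1, -0.4, 6.8]
grip_width: 0.0337
grasp_force: 26.1
time: 19.65
tool_pos: [0.4476, -0.2089, 0.1663]
ee_rot: [0.766, 0.643, -0.0, -0.001]
ft_force: [0.3, 1.3, -0.7]
grip_width: 0.0338
grasp_force: 25.3
shift now-axes [308.5 -36.8  56.5] turn [-0.002 -0.     0.003] shift after turn [308.4 -37.8  56.3] t 19.65 w 0.0338
```

```bash
python3 -m pendant '[[[26,-3,0],[0,0,0],200],[[48,-5.8,0],[0,0,0],200],[[54,-6.5,0],[0,0,0],200],[[54,-6.5,0],[0,0,0],200],[[54,-6.5,0],[0,0,0],200],[[44,-5,0],[0,0,0],200],[[28.4,-4,0],[0,0,0],200],[[0,0,30],[0,0,0],200],[[0,0,26],[0,0,0],200],[[0,0,0],[0,0,0],200],[[0,0,0],[0,0,0],200],[[0,0,0],[0,0,0],200]]' 25
python3 go.py 465 101.3 85.8 -10.2
```

```text
time: 21.15
tool_pos: [0.4666, 0.1005, 0.1117]
ee_rot: [0.767, 0.641, 0.001, 0.0]
ft_force: [-0.2, 0.6, -0.2]
grip_width: 0.0337
grasp_force: 25.2
shift now-axes [ 0.5 -1.7 25.9] turn [ 0.001 -0.001 -0.   ] shift after turn [ 0.5 -1.7 25.9] t 21.15 w 0.0337
```

```bash
python3 -m pendant '[[[0.5,-1.2,10],[0,0,0],200],[[0,0,8],[0,0,0],200],[[0,0,5],[0,0,0],200],[[0,0,2],[0,0,0],200],[[0,0,0.6],[0,0,0],200],[[0,0,0],[0,0,0],200],[[0,0,0],[0,0,0],200]]' 25
python3 - <<'E'
from meas import *
S=(np.array([.5154,.1451]),np.radians(-10.2))
for n in("top","scene"):
    _,im,d=shot(n);print(needle(im,cloud(n,d),S))
E
```

```text
time: 22.02
tool_pos: [0.465, 0.1013, 0.0856]
ee_rot: [0.767, 0.641, 0.0, 0.0]
ft_force: [-0.6, -0.7, -0.5]
grip_width: 0.0337
grasp_force: 25.3
(np.float64(3.5875004857079116), np.int64(27))
(np.float64(3.5951285767922068), np.int64(39))
```

Lightly pressed; release and rise, then check.

```bash
python3 -m pendant '[[[0,0,0],[0,0,0],110],[[0,0,0],[0,0,0],110],[[0,0,0],[0,0,0],105],[[0,0,0],[0,0,0],105],[[0,0,-12],[0,0,0],105],[[0,0,-30],[0,0,0],105],[[0,0,-50],[0,0,0],105],[[0,0,0],[0,0,0],105],[[0,0,0],[0,0,0],105],[[0,0,0],[0,0,0],255],[[0,0,0],[0,0,0],255],[[0,0,0],[0,0,0],255]]' 25
python3 - <<'E'
from meas import *
S=(np.array([.5154,.1451]),np.radians(-10.2))
for n in("top","scene"):
    _,im,d=shot(n);W=cloud(n,d);print(needle(im,W,S))
    if n=="scene":
        cv2.imwrite("pics/scene3.png",im[...,::-1])
        hsv=cv2.cvtColor(im,cv2.COLOR_RGB2HSV)
        m=(np.hypot(W[...,0]-.672,W[...,1]-.0306)<.025)&(hsv[...,0]>105)&(hsv[...,0]<130)&(hsv[...,1]>150)
        print(W[m].mean(0),W[m][:,2].max())
E
python3 go.py 671 30.5 140 -10.2
```

```text
time: 23.62
tool_pos: [0.4646, 0.1011, 0.1769]
ee_rot: [0.767, 0.641, -0.001, -0.0]
ft_force: [0.3, 0.8, -0.0]
grip_width: 0.0
grasp_force: 0.0
(np.float64(3.4522424272677283), np.int64(27))
(np.float64(3.443944493933853), np.int64(38))
[0.67256286 0.03198476 0.1052199 ] 0.11157599925951008
shift now-axes [-33.  215.5  37. ] turn [-0.001  0.    -0.   ] shift after turn [-33.1 215.5  37.1] t 23.73 w -0.0
```

View pics/scene3.png

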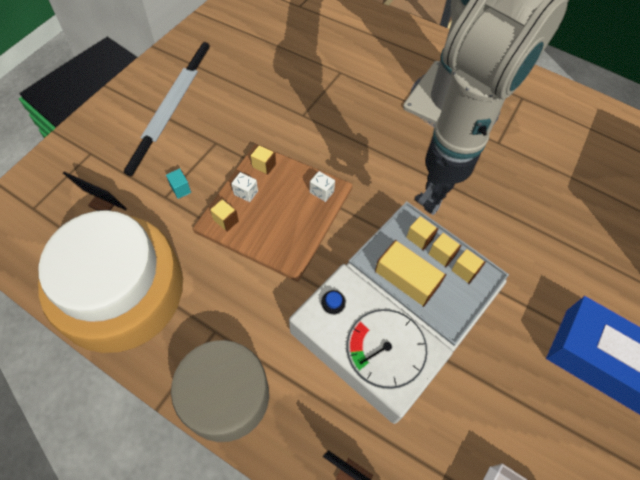

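All three portions stand upright on the pan at (422,232), (445,248) and (468,265). The pointer reads 3.45 rad, in green. The button is at (333,301), so I'm moving over it with the fingers shut.

```bash
python3 -m pendant '[[[-5,30,0],[0,0,0],255],[[-7,47,0],[0,0,0],255],[[-8,50,0],[0,0,0],255],[[-7,45,0],[0,0,0],255],[[-4,28,0],[0,0,0],255],[[-2,15.5,25],[0,0,0],255],[[0,0,20],[0,0,0],255],[[0,0,0],[0,0,0],255],[[0,0,0],[0,0,0],255]]' 25
python3 go.py 671.5 30.8 110 -10.2
```

```text
time: 24.85
tool_pos: [0.6708, 0.0312, 0.1329]
ee_rot: [0.767, 0.642, 0.0, -0.0]
ft_force: [0.6, 0.4, 0.0]
grip_width: -0.0003
grasp_force: 0.0
shift now-axes [-0.2  0.7 22.9] turn [-0. -0.  0.] shift after turn [-0.2  0.7 22.9] t 24.85 w -0.0003
```

```bash
python3 -m pendant '[[[0,0,10],[0,0,0],255],[[0,0,8],[0,0,0],255],[[0,0,4],[0,0,0],255],[[0,0,2],[0,0,0],255],[[0,0,0],[0,0,0],255],[[0,0,0],[0,0,0],255]]'
```

```text
time: 25.6
tool_pos: [0.6713, 0.0306, 0.1086]
ee_rot: [0.767, 0.641, 0.0, 0.0]
ft_force: [0.2, -1.2, 0.5]
grip_width: -0.0002
grasp_force: 0.0
```

```bash
python3 -m pendant '[[[0,0,2],[0,0,0],255],[[0,0,1.5],[0,0,0],255],[[0,0,0],[0,0,0],255],[[0,0,0],[0,0,0],255]]'; python3 -m pendant '[[[0,0,1.5],[0,0,0],255],[[0,0,1.5],[0,0,0],255],[[0,0,0],[0,0,0],255],[[0,0,0],[0,0,0],255]]'
```

```text
time: 26.1
tool_pos: [0.6715, 0.0306, 0.1052]
ee_rot: [0.767, 0.641, 0.0, 0.0]
ft_force: [1.1, -0.2, 1.8]
grip_width: -0.0001
grasp_force: 1.2
time: 26.6
tool_pos: [0.6715, 0.0307, 0.1021]
ee_rot: [0.767, 0.641, 0.0, 0.0]
ft_force: [1.2, -0.5, 3.3]
grip_width: 0.0002
grasp_force: 2.1
```

```bash
python3 -m pendant '[[[0,0,1.5],[0,0,0],255],[[0,0,0],[0,0,0],255],[[0,0,0],[0,0,0],255]]'; python3 -m pendant '[[[0,0,1.5],[0,0,0],255],[[0,0,0],[0,0,0],255],[[0,0,0],[0,0,0],255]]'
```

```text
time: 26.98
tool_pos: [0.6715, 0.0306, 0.1011]
ee_rot: [0.767, 0.641, 0.0, 0.0]
ft_force: [-0.4, -0.3, 8.0]
grip_width: 0.0
grasp_force: 3.9
time: 27.35
tool_pos: [0.6716, 0.0306, 0.101]
ee_rot: [0.767, 0.641, 0.001, 0.0]
ft_force: [-2.4, 0.6, 15.8]
grip_width: 0.0004
grasp_force: 7.8
```

Bottomed out (the force jumped to 15.8 N with no further travel). Now I'll let it go and check.

```bash
python3 -m pendant '[[[0,0,-5],[0,0,0],255],[[0,0,-20],[0,0,0],255],[[0,0,-50],[0,0,0],255],[[0,0,-30],[0,0,0],255],[[0,0,0],[0,0,0],255],[[0,0,0],[0,0,0],255],[[0,0,0],[0,0,0],255],[[0,0,0],[0,0,0],255]]'
python3 - <<'E'
from meas import *
S=(np.array([.5154,.1451]),np.radians(-10.2))
_,im,d=shot("scene");print(needle(im,cloud("scene",d),S))
cv2.imwrite("pics/scene4.png",im[...,::-1])
E
```

```text
time: 28.35
tool_pos: [0.6705, 0.0307, 0.2028]
ee_rot: [0.767, 0.641, -0.001, -0.001]
ft_force: [0.2, 0.0, -0.2]
grip_width: -0.0001
grasp_force: 0.0
(np.float64(3.4428411128433187), np.int64(38))
```

View pics/scene4.png

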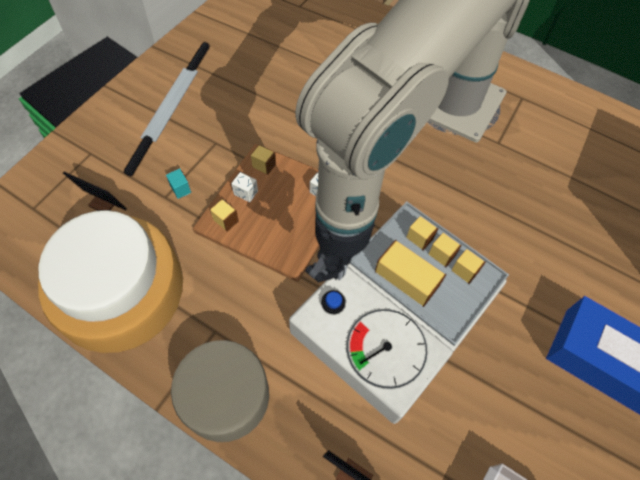

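The pointer is in the green, the button at (333,301) is up, the portions stand and the arm is clear.

```bash
python3 -c "from workcell import env; print(env.sign_off())"
```

```text
the job is handed in; nothing more can be done
None
```

The job is handed in: three yellow portions stand on the pan beside the slab, the pointer rests in the green at about 3.44 rad, and the label button was pressed to its stop and let go.

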